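# Trial fit: unclip the painted horse and hover it over its plinth

## Robot

A 7-joint arm with a two-finger parallel gripper is mounted at the origin on the work surface. World frame = base frame: x ahead of the robot, y to its left, z up, the work surface at z = 0. Lengths are in m, angles in rad, forces in N, time in s.
With the tool pointing down it reaches from about 0.425 to 0.925 m from the base axis. Payload 6.8 kg.
Tool frame: the origin (TCP) lies at the very end of the fingers, on their centre line; the grasp point (between the pads) lies 19 mm behind it; z points along the fingers, y is the line along which they close (so a half turn about z gives the same grasp; the last joint's range is limited). The gripper opens to 85 mm and grips with 20 to 120 N. Pads are 22 mm wide; open, the fingers measure 114 mm over their backs; the gripper's body (76 mm by 85 mm) begins 54 mm behind the grasp point. The pads swing forward as they close: fully open they stand 13 mm farther back than shut.
Start: joints at [1.045, 0.477, 0.022, 1.555, -0.011, 1.109, -0.083], TCP at [0.274, -0.617, 0.231] pointing down, gripper open.
Joint ranges: [-2.96, 2.96], [-0.34, 2.1], [-1.41, 1.46], [0.24, 2.44], [-1.37, 4.51], [0.17, 1.92], [-2.96, 2.96]. Speed limits (rad/s): [2.39, 2.39, 3.14, 3.14, 3.14, 3.14, 3.14].

## Interface

Orientations are given as a rotation vector (axis times angle).
In Python, from bench import get_obs, grab_frame, hand_in gives the robot as it stands.
- The arm moves only by the tool drive_tool, never from a script. Its argument "rows" is a list of rows, each an object with "offset": the shift along the tool's x, y, z as a fraction of full scale, a list of three; "rotation": the turn, a rotation vector about the tool's x, y, z as a fraction of full scale, a list of three; "claw": the opening, from 0 (shut) to 1 (fully open). In form: [{"offset": [tx, ty, tz], "rotation": [wx, wy, wz], "claw": claw}, ...]. A call has 1 to 20 rows; each row is the pose to reach, as a shift and turn from the pose commanded when the call began, along the tool's axes at that moment; what a row does not reach only later rows make up. Full scale, the value 1, is 0.15 m for a shift and 2 rad for a turn. A row lasts 1/12 s, in which the tool goes at most 41.7 mm and 7.16 degrees, less where a joint would pass 70% of its speed; a pose out of reach is approached as far as the arm can. A call with a number of a shift or a turn outside -1 to 1 is refused whole. A call with a gripper value outside its range is refused whole. The fingers move at their own pace and stop on an object; "force" is the grip in N (left out, the last holds). Time passes only in rows, so rows that repeat a pose let the fingers close. It gives the time, the measured TCP pose, the force, the opening and the grip force at its end, in the units of the state.
- get_obs(): the state, without advancing time (a new reading comes with each control period).
- grab_frame(name): name is "scene" or "top"; returns a dict with "frame" (420x560x3 uint8, red, green, blue), "z_map" (420x560 float32, m along the optical axis (not along the pixel's ray), 0 where there is no reading), "vfov" (degrees; the focal length in pixels is half the picture's height over the tangent of half this angle, whatever the lens; pixels are square), "cx", "cy" (the principal point, pixels), "R" (3x3) and "t" (3): a world point X has camera coordinates R X + t. Camera axes: x right, y down, z forward; pixel columns grow to the right and rows downward; lengths in m; the calibration is good to about 2 mm. A picture is of the moment at which its call begins.
- hand_in(): hands the job in; it is judged then, once.
The state is a dict: "clock": time; "joints": joint angles; "qvel": joint speeds; "tau": joint torques, N m; "tcp_pos": TCP position; "orientation": TCP orientation; "contact_force": force on the tool from outside, world axes, zero at the start; "moment": the same for the moment, N m; "grip_width": finger opening in m; "gripper_force": force on a finger pad.
Only numpy, scipy, OpenCV 4.12 (cv2) and the standard library are available. Lean on these libraries where they do the work, as an engineer would, in place of code of your own. Each camera call takes 0.05 s, during which the arm holds its last target. There are 200 camera calls.

## Task

Pull the painted brown horse with the blue saddle straight up out of the spring clip of its painting stand and carry it over the paint rack to the plinth with the green pad. Finish still holding it there, upright and motionless, its base squarely over the green pad with the head towards the brass plate and about a centimetre of air underneath, so that the fit can be checked: the glue on the plinth is wet, so the horse must never touch it. Knock nothing else about, and do not set the horse down or let it go.

Things in the scene. Friction and masses are not known exactly. Their poses are not given: they have to be found in the camera images.
- horse: Painted model horse: brown coat, black mane, blue saddle, on a turf-green slab 72 x 40 mm (long side along x), 8 mm thick. About 130 g, give or take a third. Origin: centre of the slab's underside; +x towards the head, +z up. Ears 100 mm above the underside; neck begins 20 mm and nose ends 64 mm ahead of the origin; tail ends 43 mm behind. Starts seated in the stand, along its x.
- horse_saddle (a point): Centre of the blue saddle (thin red strap round it), the place to hold the horse from above: a block 30 mm long, 28 mm wide (across y), 30 mm tall with flat upright sides, straight above the horse's origin, its centre 60 mm above the underside of the base. Firm.
- horse_nose (a point): The tip of the horse's head: 60 mm ahead (+x) of the horse's origin and 75 mm above the underside of its base.
- stand: Painting stand, fixed: round dark steel foot 96 mm across, short stem, grey top plate 80 x 70 mm. Origin: centre of the foot at desk height; x along the horse. On both long sides (+y, -y) a black sprung jaw with a yellow roller holds the top edge of the horse's base; the jaws reach 79 mm above the desk and 40 mm either side of the centre. Low end stops (5 mm) at +x and -x.
- stand_seat (a point): Centre of the stand's seat (top of its plate), 60 mm above the desk, on which the horse's base rests at the start. The sprung rollers give way when the horse is pulled straight up with roughly 10 N, mostly in the first 5 mm, and the horse is free after about 15 mm of lift.
- plinth_green: The horse's display plinth, fixed to the desk: black lacquered block 120 x 84 mm, about 30 mm high, with a turf-green pad 76 x 44 mm on top (long side along x) and a small brass plate (10 x 34 mm) at the +x end of its top. Origin: centre of its underside; x along its length, towards the brass plate. The pad's centre is 6 mm towards -x from the origin.
- plinth_green_pad (a point): Centre of the green pad's top face, 32 mm above the desk, 6 mm towards -x from the plinth's origin; +x towards the brass plate, z up.
- plinth_sand: A plinth of the same make and size with a sand-coloured pad, meant for another model, fixed; not to be used. Origin: centre of its underside.
- rack: Plywood paint rack, fixed, 270 mm long along its x, 70 mm wide, 45 mm high, with paint pots inside and four dropper bottles standing on top; it stands between the stand and the plinths. Origin: centre of its underside.
- paint0: Loose red dropper bottle with a white tip, 29 mm across, 78 mm tall, standing on the rack (its tip is 123 mm above the desk). Origin: centre of its underside.
- paint1: Loose purple dropper bottle with a white tip, 29 mm across, 78 mm tall, standing on the rack (its tip is 123 mm above the desk). Origin: centre of its underside.
- paint2: Loose yellow dropper bottle with a white tip, 29 mm across, 78 mm tall, standing on the rack (its tip is 123 mm above the desk). Origin: centre of its underside.
- paint3: Loose blue dropper bottle with a white tip, 29 mm across, 78 mm tall, standing on the rack (its tip is 123 mm above the desk). Origin: centre of its underside.
- cup: Loose orange water cup (empty), 68 mm across, 85 mm tall, standing near the robot's end of the rack. Origin: centre of its underside.
- tube0: Loose purple paint tube with a tan band and a white cap, lying flat, 125 mm long along x (cap to +x), 34 mm wide, 29 mm high. Origin: on the desk under its middle.
- tube1: Loose purple paint tube with a black band and a white cap, lying flat, 125 mm long along x (cap to +x), 34 mm wide, 29 mm high. Origin: on the desk under its middle.
- casting: Loose unpainted all-orange casting of the same horse, no saddle, standing on the desk. 72 x 40 mm base, 100 mm tall. Origin: centre of its underside; +x towards the head.
Mind the look-alikes: they are no part of the job. Leave any turquoise look-alike of the horse alone.

How it is judged:
On the way:
1. the horse is out of the clip, held by the fingers, its base at least 40 mm above the seat (z of horse in the frame of stand_seat above 0.04 m and contact force between horse and the fingers above 1 N), for 0.2 s.
At the end, for the whole second after the job is handed in: Horse still in the fingers, still (under 20 mm/s), upright within 8 degrees, its base 3 to 20 mm above the green pad and not touching the plinth, its centre within 8 mm of the pad's, its length within 0.15 rad of the plinth's, head to the brass plate (z of horse in the frame of plinth_green_pad between 0.003 and 0.02 m and horizontal distance between horse and plinth_green_pad below 0.008 m and angle between the x axis of horse and the x axis of plinth_green, either way round below 0.15 rad and x of horse_nose in the frame of plinth_green_pad above 0.03 m and angle between horse's own z axis and vertical below 0.14 rad and contact force between horse and the fingers above 1 N and contact force between horse and plinth_green below 0.05 N and linear speed of horse below 0.02 m/s); the arm keeps its last pose, push and grip.
It fails at once if the horse touches the plinth with the green pad (contact force between horse and plinth_green above 0.3 N).
It fails at once if a bottle, the cup, a tube or the casting is moved by more than 30 mm (distance of any of paint0, paint1, paint2, paint3, cup, tube0, tube1, casting from where it was at the start of the episode above 0.03 m).
It also fails if it takes over 45 s, if anything falls off the work surface, if the arm or the gripper's body presses on something with over 40 N, if the wrist force passes 120 N, or if a joint passes its speed limit or range.

## Working session

There is one attempt and no reset: what is moved stays moved. The work goes in short steps, Python scripts to look and compute and a tool call to move; the robot and the scene stay as the last step left them, time stands still between calls to the robot, and variables do not carry over. Pictures are saved under pics/ and viewed, at most 10 in all, crops included, and the job is handed in when it is done.

Besides the shell and the picture viewer there is one more tool, called in YAML: its name, and indented under it one key for each argument. drive_tool: Moves the arm, as the interface text tells. Its arguments: {"type":"object","properties":{"rows":{"type":"array","items":{"type":"object","properties":{"offset":{"type":"array","items":{"type":"number"}},"rotation":{"type":"array","items":{"type":"number"}},"claw":{"type":"number"}}}},"force":{"type":"number"}},"required":["rows"]}

```bash
mkdir -p pics
cat > h.py <<'E'
import numpy as np,cv2
from bench import get_obs,grab_frame,hand_in
def cloud(f):
    z=f["z_map"];h,w=z.shape;fl=h/2/np.tan(np.radians(f["vfov"])/2)
    v,u=np.mgrid[:h,:w]
    P=np.stack([(u-f["cx"])/fl*z,(v-f["cy"])/fl*z,z],-1)
    X=(P-np.array(f["t"]))@np.array(f["R"]);X[z==0]=np.nan
    return X
def save(f,n): cv2.imwrite("pics/"+n,cv2.cvtColor(f["frame"],cv2.COLOR_RGB2BGR))
E
python3 - <<'E'
from h import *
for n in("scene","top"):
    f=grab_frame(n);save(f,n+".png");np.savez(n,X=cloud(f),I=f["frame"]);print(n,f["vfov"],f["R"],f["t"])
print(get_obs())
E
```

```text
scene 50.621172848434384 [[-0.63661673  0.77110116 -0.01105156]
 [ 0.54875139  0.44288406 -0.70903147]
 [-0.54184043 -0.45744585 -0.70509024]] [ 0.32927094 -0.20684976  1.4349472 ]
top 42.080064190698174 [[-0.02728687 -0.99951215 -0.01519528]
 [-0.99231923  0.02891902 -0.1202757 ]
 [ 0.12065646  0.01179662 -0.99262423]] [0.01911953 0.51259484 1.6289061 ]
{'clock': 0.1, 'joints': array([ 1.04487988,  0.47774342,  0.02235091,  1.55634095, -0.01150803,
        1.10931661, -0.08309165]), 'qvel': array([ 0.00135067, -0.00068961, -0.00098263, -0.00186582,  0.00108797,
        0.00168124, -0.00024294]), 'tau': array([ 3.10364587e-03, -5.97758460e+01,  1.61282770e+00, -2.81954098e+01,
        1.27027952e-02,  4.99936737e-03, -3.21406458e-05]), 'tcp_pos': array([ 0.27366162, -0.61645051,  0.23041059]), 'orientation': array([-3.07170265e+00, -6.51233268e-01,  7.29502209e-04]), 'contact_force': array([ 0.84002775,  0.09149405, -0.07121955]), 'moment': array([ 0.02826782, -0.01169325,  0.04540972]), 'gripper_force': 0.0, 'grip_width': 0.08551922137285399}
```

View pics/scene.png

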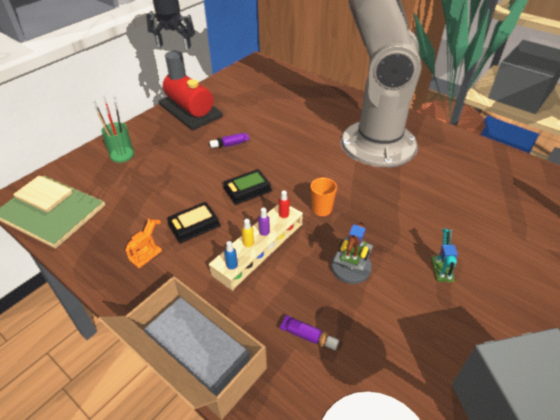

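View pics/top.png

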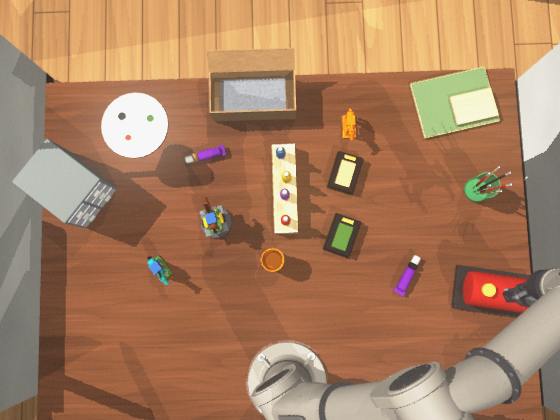

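The top view shows the horse in the stand at about (215,220), the green plinth at (342,236) with its brass plate at the upper end near (350,218), and the rack between them at x≈285. The cup is at (272,260) and the turquoise look-alike at (158,268). In the scene view the horse is at (355,245) and the green pad at (247,183).

```bash
cat > m.py <<'E'
from h import *
def rep(n,P):
    if len(P)<8: print(n,len(P));return
    r=cv2.minAreaRect(P[:,:2].astype(np.float32)*1000)
    w,V=np.linalg.eigh(np.cov(P[:,:2].T));d=V[:,1]
    print(n,len(P),"med",np.median(P,0).round(4),"z",np.percentile(P[:,2],[2,98]).round(4),"rect",np.round(r[0],1),np.round(r[1],1),round(r[2],1),"pca",round(np.degrees(np.arctan2(d[1],d[0])),1))
if __name__=="__main__":
  for n,bh,bp in(("top",(180,190,250,250),(318,205,368,265)),("scene",(325,215,385,285),(215,165,275,205))):
    D=np.load(n+".npz");X=D["X"];hsv=cv2.cvtColor(D["I"],cv2.COLOR_RGB2HSV)
    H,S,V=[hsv[...,i].astype(int) for i in range(3)]
    def reg(b,m):
        k=np.zeros(H.shape,bool);k[b[1]:b[3],b[0]:b[2]]=1;return X[k&m&np.isfinite(X[...,2])]
    z=X[...,2]
    blue=(H>100)&(H<130)&(S>130)&(V>60)
    rep(n+" saddle",reg(bh,blue)); rep(n+" saddle top",reg(bh,blue&(z>.13)))
    rep(n+" slab/green",reg(bh,(H>35)&(H<85)&(S>90)&(z>.05)))
    rep(n+" yellow",reg(bh,(H>20)&(H<33)&(S>130)&(z>.06)))
    rep(n+" foot",reg((bh[0]-10,bh[1]-10,bh[2]+10,bh[3]+10),(z>.006)&(z<.03)))
    rep(n+" horse high",reg(bh,(z>.148)))
    rep(n+" pad",reg(bp,(H>35)&(H<85)&(S>90)&(z>.02)))
    rep(n+" plinth",reg(bp,(z>.02)&(z<.045)))
    rep(n+" brass",reg(bp,(H>15)&(H<33)&(S>90)&(V>90)&(z>.02)))
    if n=="top":
        rep("rack top",reg((260,135,305,240),(z>.035)&(z<.055)))
        rep("bottles",reg((260,135,305,240),(z>.08)))
        rep("cup",reg((250,240,295,280),(z>.07)))
    I=cv2.cvtColor(D["I"],cv2.COLOR_RGB2BGR)
    a=[cv2.resize(I[b[1]:b[3],b[0]:b[2]],(390,390*(b[3]-b[1])//(b[2]-b[0])),interpolation=cv2.INTER_CUBIC)[:390] for b in(bh,bp)]
    h=min(x.shape[0] for x in a)
    a=[x if True else 0 for x in a]
    hh=max(x.shape[0] for x in a);c=np.hstack([cv2.copyMakeBorder(x,0,hh-x.shape[0],0,0,cv2.BORDER_CONSTANT) for x in a])
    cv2.imwrite(f"pics/{n}_c.png",c)
E
python3 m.py
```

```text
top saddle 90 med [0.4811 0.2038 0.1353] z [0.129  0.1417] rect [481.6 203. ] [28.  26.8] 9.0 pca -166.1
top saddle top 86 med [0.4811 0.2038 0.1356] z [0.1304 0.1418] rect [481.6 203. ] [28.  26.8] 9.0 pca -166.5
top slab/green 77 med [0.4694 0.1924 0.0694] z [0.0619 0.0963] rect [481.1 204.1] [73.4 38.5] 14.6 pca 178.7
top yellow 75 med [0.482  0.1866 0.0778] z [0.068 0.106] rect [482.3 205.1] [41.6 62.2] 28.2 pca 106.7
top foot 702 med [0.4799 0.1816 0.008 ] z [0.0061 0.021 ] rect [491.2 209.7] [278.  245.2] 88.5 pca 89.9
top horse high 40 med [0.5197 0.2127 0.1517] z [0.1482 0.1621] rect [518.7 212.6] [33.8 15.4] 25.7 pca -166.3
top pad 396 med [ 0.4259 -0.1783  0.0328] z [0.024  0.0403] rect [ 425.6 -178.3] [46.4 78.5] 67.6 pca 158.4
top plinth 972 med [ 0.4293 -0.1806  0.0315] z [0.0226 0.04  ] rect [ 430.  -181.5] [ 78.5 115.1] 68.3 pca 158.1
top brass 59 med [ 0.474  -0.1962  0.0319] z [0.0221 0.0382] rect [ 473.4 -197. ] [38.3 13.8] 67.8 pca 67.6
rack top 1638 med [ 0.5731 -0.0122  0.0456] z [0.038  0.0529] rect [576.6 -10.3] [270.7  69.8] 0.2 pca 180.0
bottles 317 med [ 0.5
[... 480 characters left out ...]
82.1 206.2] [74.9 39.5] 14.1 pca 175.8
scene yellow 143 med [0.4845 0.2187 0.0753] z [0.0659 0.1092] rect [500.7 214.3] [79.  62.8] 22.3 pca 106.0
scene foot 644 med [0.5012 0.2139 0.0146] z [0.0071 0.0276] rect [432.6 150.4] [246.   95.5] 48.3 pca 55.2
scene horse high 45 med [0.5234 0.2173 0.1512] z [0.1481 0.1583] rect [522.9 216.4] [24.3 14.3] 40.7 pca -163.6
scene pad 336 med [ 0.4259 -0.1756  0.03  ] z [0.0263 0.0338] rect [ 422.8 -178.2] [53.3 81.4] 67.9 pca 160.0
scene plinth 805 med [ 0.4368 -0.1737  0.0289] z [0.0213 0.0332] rect [ 432.1 -178.2] [ 83.2 115.7] 67.6 pca 157.4
scene brass 64 med [ 0.4717 -0.1955  0.029 ] z [0.0262 0.0328] rect [ 470.5 -195.9] [45.9 17.3] 66.1 pca 66.4
```

View pics/top_c.png

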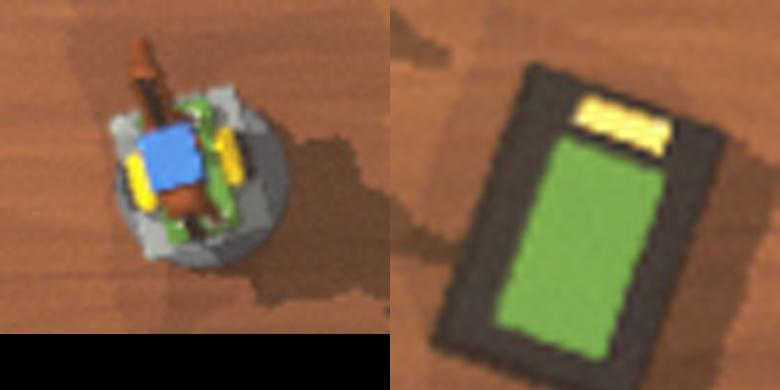

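View pics/scene_c.png

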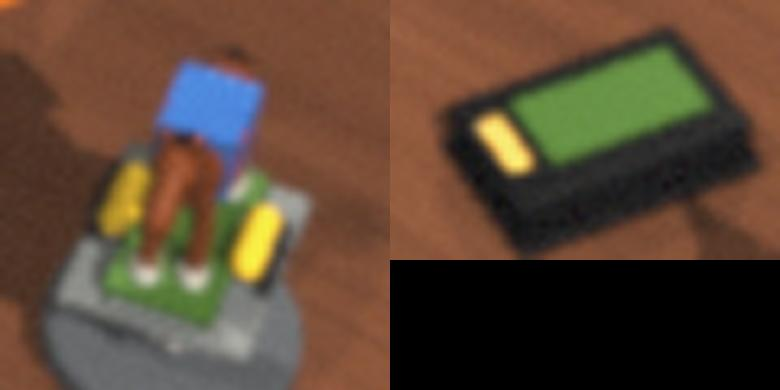

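Run:
```python
from h import *
for n in("top","scene"):
    X=np.load(n+".npz")["X"].reshape(-1,3);X=X[np.isfinite(X[:,2])]
    for a in range(0,13):
        p=np.array([.274,-.617])+a/6*np.array([.276,.417]) if a<=6 else np.array([.55,-.2])+(a-6)/6*np.array([-.068,.405])
        k=(np.hypot(*(X[:,:2]-p).T)<.08)&(X[:,2]<.4)
        print(n,p.round(3),X[k,2].max().round(3) if k.any() else None)
```

```text
top [ 0.274 -0.617] 0.4
top [ 0.32  -0.548] 0.4
top [ 0.366 -0.478] 0.032
top [ 0.412 -0.408] 0.034
top [ 0.458 -0.339] 0.014
top [ 0.504 -0.27 ] 0.041
top [ 0.55 -0.2 ] 0.044
top [ 0.539 -0.132] 0.044
top [ 0.527 -0.065] 0.13
top [0.516 0.003] 0.13
top [0.505 0.07 ] 0.117
top [0.493 0.138] 0.161
top [0.482 0.205] 0.167
scene [ 0.274 -0.617] 0.399
scene [ 0.32  -0.548] 0.399
scene [ 0.366 -0.478] 0.075
scene [ 0.412 -0.408] 0.028
scene [ 0.458 -0.339] 0.004
scene [ 0.504 -0.27 ] 0.032
scene [ 0.55 -0.2 ] 0.036
scene [ 0.539 -0.132] 0.034
scene [ 0.527 -0.065] 0.124
scene [0.516 0.003] 0.124
scene [0.505 0.07 ] 0.123
scene [0.493 0.138] 0.159
scene [0.482 0.205] 0.159
```

Path is clear at the current height (raising a bit for margin).

drive_tool:
  rows:
    - {"offset":[0.2,-0.13,-0.1],"rotation":[0,0,0],"claw":1}
    - {"offset":[0.4,-0.26,-0.2],"rotation":[0,0,0],"claw":1}
    - {"offset":[0.6,-0.4,-0.2],"rotation":[0,0,0],"claw":1}
    - {"offset":[0.77,-0.5,-0.2],"rotation":[0,0,0],"claw":1}
    - {"offset":[0.94,-0.6,-0.2],"rotation":[0,0,0],"claw":1}

```text
clock: 0.52
tcp_pos: [0.367, -0.4756, 0.2613]
orientation: [-3.073, -0.652, -0.0]
contact_force: [-0.5, -0.5, -1.3]
grip_width: 0.0857
gripper_force: 0.0
```

drive_tool:
  rows:
    - {"offset":[0.2,-0.13,0],"rotation":[0,0,0],"claw":1}
    - {"offset":[0.4,-0.26,0],"rotation":[0,0,0],"claw":1}
    - {"offset":[0.6,-0.4,0],"rotation":[0,0,0],"claw":1}
    - {"offset":[0.77,-0.5,0],"rotation":[0,0,0],"claw":1}
    - {"offset":[0.94,-0.6,0],"rotation":[0,0,0],"claw":1}

```text
clock: 0.93
tcp_pos: [0.4592, -0.336, 0.2611]
orientation: [-3.073, -0.653, 0.001]
contact_force: [-0.3, -0.0, 0.4]
grip_width: 0.0857
gripper_force: 0.0
```

drive_tool:
  rows:
    - {"offset":[0.2,-0.13,0],"rotation":[0,0,0],"claw":1}
    - {"offset":[0.4,-0.26,0],"rotation":[0,0,0],"claw":1}
    - {"offset":[0.6,-0.4,0],"rotation":[0,0,0],"claw":1}
    - {"offset":[0.77,-0.5,0],"rotation":[0,0,0],"claw":1}
    - {"offset":[0.94,-0.6,0],"rotation":[0,0,0],"claw":1}

```text
clock: 1.35
tcp_pos: [0.5515, -0.1965, 0.261]
orientation: [-3.073, -0.653, 0.001]
contact_force: [-0.4, -0.6, 0.3]
grip_width: 0.0855
gripper_force: 0.0
```

drive_tool:
  rows:
    - {"offset":[0.05,-0.18,0],"rotation":[0,0,0],"claw":1}
    - {"offset":[0.1,-0.36,0],"rotation":[0,0,0],"claw":1}
    - {"offset":[0.14,-0.54,0],"rotation":[0,0,0],"claw":1}
    - {"offset":[0.18,-0.71,0],"rotation":[0,0,0],"claw":1}
    - {"offset":[0.23,-0.88,0],"rotation":[0,0,0],"claw":1}

```text
clock: 1.77
tcp_pos: [0.528, -0.0627, 0.2609]
orientation: [-3.073, -0.651, 0.002]
contact_force: [0.4, -0.9, 0.3]
grip_width: 0.0854
gripper_force: 0.0
```

drive_tool:
  rows:
    - {"offset":[0.05,-0.18,0],"rotation":[0,0,0],"claw":1}
    - {"offset":[0.1,-0.36,0],"rotation":[0,0,0],"claw":1}
    - {"offset":[0.14,-0.54,0],"rotation":[0,0,0],"claw":1}
    - {"offset":[0.18,-0.71,0],"rotation":[0,0,0],"claw":1}
    - {"offset":[0.23,-0.88,0],"rotation":[0,0,0],"claw":1}

```text
clock: 2.18
tcp_pos: [0.506, 0.0718, 0.261]
orientation: [3.073, 0.651, -0.001]
contact_force: [-0.1, -0.4, -0.4]
grip_width: 0.0852
gripper_force: 0.0
```

drive_tool:
  rows:
    - {"offset":[0.05,-0.18,0],"rotation":[0,0,0.02],"claw":1}
    - {"offset":[0.1,-0.36,0],"rotation":[0,0,0.04],"claw":1}
    - {"offset":[0.14,-0.54,0],"rotation":[0,0,0.06],"claw":1}
    - {"offset":[0.18,-0.71,0],"rotation":[0,0,0.083],"claw":1}
    - {"offset":[0.23,-0.88,0],"rotation":[0,0,0.083],"claw":1}
    - {"offset":[0.23,-0.88,0],"rotation":[0,0,0.083],"claw":1}
    - {"offset":[0.23,-0.88,0],"rotation":[0,0,0.083],"claw":1}
    - {"offset":[0.23,-0.88,0],"rotation":[0,0,0.083],"claw":1}

```text
clock: 2.85
tcp_pos: [0.4848, 0.2046, 0.2609]
orientation: [3.116, 0.394, -0.001]
contact_force: [0.8, -0.7, 0.4]
grip_width: 0.0856
gripper_force: 0.0
```

drive_tool:
  rows:
    - {"offset":[-0.02,-0.008,0.1],"rotation":[0,0,0],"claw":0.7}
    - {"offset":[-0.02,-0.008,0.2],"rotation":[0,0,0],"claw":0.7}
    - {"offset":[-0.02,-0.008,0.3],"rotation":[0,0,0],"claw":0.7}
    - {"offset":[-0.02,-0.008,0.4],"rotation":[0,0,0],"claw":0.7}
    - {"offset":[-0.02,-0.008,0.5],"rotation":[0,0,0],"claw":0.7}
    - {"offset":[-0.02,-0.008,0.6],"rotation":[0,0,0],"claw":0.7}
    - {"offset":[-0.02,-0.008,0.67],"rotation":[0,0,0],"claw":0.7}
    - {"offset":[-0.02,-0.008,0.67],"rotation":[0,0,0],"claw":0.7}
    - {"offset":[-0.02,-0.008,0.67],"rotation":[0,0,0],"claw":0.7}

```text
clock: 3.6
tcp_pos: [0.4818, 0.2048, 0.1606]
orientation: [3.116, 0.392, -0.002]
contact_force: [0.4, 0.6, -0.1]
grip_width: 0.0601
gripper_force: 0.0
```

Run:
```python
from h import *
f=grab_frame("scene");I=f["frame"][170:295,290:430];cv2.imwrite("pics/s2.png",cv2.resize(cv2.cvtColor(I,cv2.COLOR_RGB2BGR),None,fx=5,fy=4.8,interpolation=2))
print(get_obs()["tcp_pos"],get_obs()["grip_width"])
```

```text
[0.48217685 0.20536839 0.16127043] 0.05985894150966227
```

View pics/s2.png

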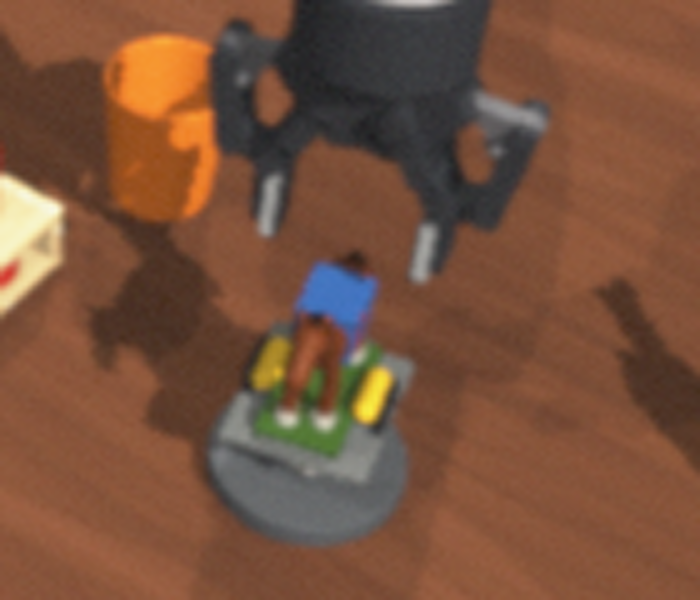

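The fingers straddle the saddle evenly (tips at (268,230) and (422,275), saddle at (337,290)), so I go down and close.

drive_tool:
  rows:
    - {"offset":[0,0,0.08],"rotation":[0,0,0],"claw":0.7}
    - {"offset":[0,0,0.16],"rotation":[0,0,0],"claw":0.7}
    - {"offset":[0,0,0.24],"rotation":[0,0,0],"claw":0.7}
    - {"offset":[0,0,0.32],"rotation":[0,0,0],"claw":0.7}
    - {"offset":[0,0,0.37],"rotation":[0,0,0],"claw":0.7}
    - {"offset":[0,0,0.41],"rotation":[0,0,0],"claw":0.7}
    - {"offset":[0,0,0.41],"rotation":[0,0,0],"claw":0.7}

```text
clock: 4.23
tcp_pos: [0.4808, 0.2054, 0.0977]
orientation: [3.116, 0.395, -0.004]
contact_force: [-0.8, 0.7, -0.2]
grip_width: 0.0593
gripper_force: 0.0
```

drive_tool:
  force: 70
  rows:
    - {"offset":[0,0,0],"rotation":[0,0,0],"claw":0.5}
    - {"offset":[0,0,0],"rotation":[0,0,0],"claw":0.42}
    - {"offset":[0,0,0],"rotation":[0,0,0],"claw":0.38}
    - {"offset":[0,0,0],"rotation":[0,0,0],"claw":0.34}
    - {"offset":[0,0,0],"rotation":[0,0,0],"claw":0.3}
    - {"offset":[0,0,0],"rotation":[0,0,0],"claw":0.25}
    - {"offset":[0,0,0],"rotation":[0,0,0],"claw":0.1}
    - {"offset":[0,0,0],"rotation":[0,0,0],"claw":0}
    - {"offset":[0,0,0],"rotation":[0,0,0],"claw":0}
    - {"offset":[0,0,0],"rotation":[0,0,0],"claw":0}

```text
clock: 5.07
tcp_pos: [0.4822, 0.2056, 0.0999]
orientation: [3.117, 0.394, 0.002]
contact_force: [-0.1, -2.8, 5.7]
grip_width: 0.0269
gripper_force: 68.9
```

drive_tool:
  rows:
    - {"offset":[0,0,-0.02],"rotation":[0,0,0],"claw":0}
    - {"offset":[0,0,-0.04],"rotation":[0,0,0],"claw":0}
    - {"offset":[0,0,-0.06],"rotation":[0,0,0],"claw":0}
    - {"offset":[0,0,-0.08],"rotation":[0,0,0],"claw":0}
    - {"offset":[0,0,-0.1],"rotation":[0,0,0],"claw":0}
    - {"offset":[0,0,-0.13],"rotation":[0,0,0],"claw":0}
    - {"offset":[0,0,-0.16],"rotation":[0,0,0],"claw":0}
    - {"offset":[0,0,-0.2],"rotation":[0,0,0],"claw":0}
    - {"offset":[0,0,-0.26],"rotation":[0,0,0],"claw":0}
    - {"offset":[0,0,-0.34],"rotation":[0,0,0],"claw":0}
    - {"offset":[0,0,-0.42],"rotation":[0,0,0],"claw":0}
    - {"offset":[0,0,-0.5],"rotation":[0,0,0],"claw":0}
    - {"offset":[0,0,-0.58],"rotation":[0,0,0],"claw":0}
    - {"offset":[0,0,-0.66],"rotation":[0,0,0],"claw":0}
    - {"offset":[0,0,-0.74],"rotation":[0,0,0],"claw":0}
    - {"offset":[0,0,-0.8],"rotation":[0,0,0],"claw":0}
    - {"offset":[0,0,-0.83],"rotation":[0,0,0],"claw":0}
    - {"offset":[0,0,-0.83],"rotation":[0,0,0],"claw":0}
    - {"offset":[0,0,-0.83],"rotation":[0,0,0],"claw":0}

```text
clock: 6.65
tcp_pos: [0.4816, 0.2057, 0.2238]
orientation: [3.117, 0.394, 0.0]
contact_force: [-0.1, 0.7, -2.0]
grip_width: 0.0273
gripper_force: 71.3
```

Run:
```python
from h import *
f=grab_frame("scene");I=f["frame"][120:260,280:420];cv2.imwrite("pics/s3.png",cv2.resize(cv2.cvtColor(I,cv2.COLOR_RGB2BGR),None,fx=4,fy=4,interpolation=2))
o=get_obs();print(o["tcp_pos"],o["grip_width"],o["contact_force"],o["joints"])
```

```text
[0.48136448 0.20556273 0.22331821] 0.027194997952306843 [-0.0160706  -0.35545384 -1.27078445] [-0.16875951  0.26794034 -0.41783356  1.90082915  0.12797704  0.99955578
 -1.96188643]
```

View pics/s3.png

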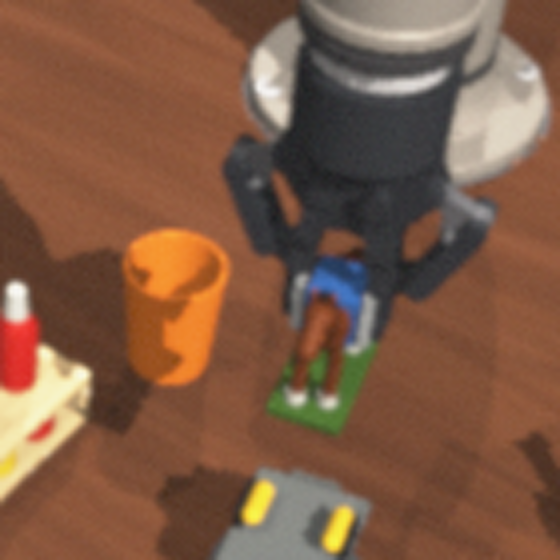

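The horse hangs upright and square in the fingers at (330,330), and the stand below is empty. Now the carry.

drive_tool:
  rows:
    - {"offset":[-0.02,0.04,0],"rotation":[0,0,0],"claw":0}
    - {"offset":[-0.05,0.12,0],"rotation":[0,0,0],"claw":0}
    - {"offset":[-0.1,0.24,0],"rotation":[0,0,0],"claw":0}
    - {"offset":[-0.15,0.36,0],"rotation":[0,0,0],"claw":0}
    - {"offset":[-0.2,0.48,0],"rotation":[0,0,0],"claw":0}
    - {"offset":[-0.25,0.6,0],"rotation":[0,0,0],"claw":0}
    - {"offset":[-0.3,0.7,0],"rotation":[0,0,0],"claw":0}
    - {"offset":[-0.335,0.795,0],"rotation":[0,0,0],"claw":0}

```text
clock: 7.37
tcp_pos: [0.4616, 0.0759, 0.2231]
orientation: [3.116, 0.393, -0.003]
contact_force: [0.3, 0.0, -1.2]
grip_width: 0.0271
gripper_force: 71.3
```

drive_tool:
  rows:
    - {"offset":[-0.05,0.12,0],"rotation":[0,0,0],"claw":0}
    - {"offset":[-0.1,0.24,0],"rotation":[0,0,0],"claw":0}
    - {"offset":[-0.15,0.36,0],"rotation":[0,0,0],"claw":0}
    - {"offset":[-0.2,0.48,0],"rotation":[0,0,0],"claw":0}
    - {"offset":[-0.25,0.6,0],"rotation":[0,0,0],"claw":0}
    - {"offset":[-0.3,0.7,0],"rotation":[0,0,0],"claw":0}
    - {"offset":[-0.335,0.795,0],"rotation":[0,0,0],"claw":0}

```text
clock: 7.95
tcp_pos: [0.4425, -0.0518, 0.2231]
orientation: [-3.117, -0.393, 0.003]
contact_force: [-0.4, -0.5, -1.0]
grip_width: 0.0272
gripper_force: 71.3
```

drive_tool:
  rows:
    - {"offset":[-0.04,0.1,0],"rotation":[0,0,0.02],"claw":0}
    - {"offset":[-0.08,0.2,0],"rotation":[0,0,0.05],"claw":0}
    - {"offset":[-0.12,0.3,0],"rotation":[0,0,0.08],"claw":0}
    - {"offset":[-0.16,0.4,0],"rotation":[0,0,0.11],"claw":0}
    - {"offset":[-0.21,0.5,0],"rotation":[0,0,0.14],"claw":0}
    - {"offset":[-0.25,0.6,0],"rotation":[0,0,0.17],"claw":0}
    - {"offset":[-0.28,0.68,0],"rotation":[0,0,0.2],"claw":0}
    - {"offset":[-0.31,0.74,0],"rotation":[0,0,0.23],"claw":0}
    - {"offset":[-0.335,0.78,0],"rotation":[0,0,0.26],"claw":0}
    - {"offset":[-0.335,0.795,0],"rotation":[0,0,0.29],"claw":0}
    - {"offset":[-0.335,0.795,0],"rotation":[0,0,0.31],"claw":0}
    - {"offset":[-0.335,0.795,0],"rotation":[0,0,0.322],"claw":0}
    - {"offset":[-0.335,0.795,0],"rotation":[0,0,0.322],"claw":0}
    - {"offset":[-0.335,0.795,0],"rotation":[0,0,0.322],"claw":0}

```text
clock: 9.12
tcp_pos: [0.4248, -0.1784, 0.2238]
orientation: [-3.081, 0.612, 0.0]
contact_force: [-0.4, -0.5, -1.9]
grip_width: 0.0268
gripper_force: 71.3
```

```bash
cat > q.py <<'E'
from m import *
def look(tag,zb):
  o=get_obs();print(o["clock"],o["tcp_pos"],o["orientation"],o["contact_force"],o["gripper_force"])
  for n in("top","scene"):
    f=grab_frame(n);X=cloud(f);save(f,f"{n}_{tag}.png")
    hsv=cv2.cvtColor(f["frame"],cv2.COLOR_RGB2HSV);H,S,V=[hsv[...,i].astype(int) for i in range(3)]
    near=(np.hypot(X[...,0]-.425,X[...,1]+.178)<.085)
    g=near&(H>35)&(H<85)&(S>90);z=X[...,2]
    for nm,k in(("slab",g&(abs(z-zb)<.012)),("pad",g&(z<zb-.012)&(z>.02)),("blue",near&(H>100)&(H<130)&(S>130)&(z>zb+.03)),("plinth",near&(z>.02)&(z<min(.042,zb-.004)))):rep(n+" "+nm,X[k])
E
python3 -c "
from q import *
look('a',.19)"
```

```text
9.1167 [ 0.42476431 -0.1784478   0.22377012] [-3.08133225e+00  6.12288884e-01  1.27494498e-04] [-0.39279886 -0.47402112 -1.92732102] 71.26186609268188
top slab 15 med [ 0.4046 -0.1521  0.1914] z [0.1846 0.1959] rect [ 409.9 -154.2] [ 4.3 28.1] 70.9 pca 163.4
top pad 90 med [ 0.415  -0.1606  0.0318] z [0.0264 0.0409] rect [ 420.1 -158.5] [21.4 57.3] 82.9 pca 167.2
top blue 0
top plinth 277 med [ 0.415  -0.1541  0.031 ] z [0.0234 0.0383] rect [ 435.2 -166.4] [ 47.3 113.4] 69.4 pca 167.7
scene slab 187 med [ 0.4246 -0.1705  0.1901] z [0.1838 0.1927] rect [ 424.8 -175.8] [44.4 69.6] 68.4 pca 163.0
scene pad 334 med [ 0.426  -0.1761  0.03  ] z [0.0264 0.0335] rect [ 423.5 -178.1] [53.1 80.7] 67.3 pca 159.8
scene blue 29 med [ 0.4385 -0.1868  0.2586] z [0.2559 0.462 ] rect [ 442.8 -195.6] [26.7 63.8] 17.6 pca 122.6
scene plinth 802 med [ 0.4362 -0.1742  0.0287] z [0.0214 0.0332] rect [ 431.2 -178.3] [ 81.7 115.8] 67.9 pca 156.8
```

drive_tool:
  rows:
    - {"offset":[0,0,0.04],"rotation":[0,0,0],"claw":0}
    - {"offset":[0,0,0.1],"rotation":[0,0,0],"claw":0}
    - {"offset":[0,0,0.17],"rotation":[0,0,0],"claw":0}
    - {"offset":[0,0,0.24],"rotation":[0,0,0],"claw":0}
    - {"offset":[0,0,0.31],"rotation":[0,0,0],"claw":0}
    - {"offset":[0,0,0.38],"rotation":[0,0,0],"claw":0}
    - {"offset":[0,0,0.45],"rotation":[0,0,0],"claw":0}
    - {"offset":[0,0,0.52],"rotation":[0,0,0],"claw":0}
    - {"offset":[0,0,0.59],"rotation":[0,0,0],"claw":0}
    - {"offset":[0,0,0.65],"rotation":[0,0,0],"claw":0}
    - {"offset":[0,0,0.7],"rotation":[0,0,0],"claw":0}
    - {"offset":[0,0,0.74],"rotation":[0,0,0],"claw":0}
    - {"offset":[0,0,0.77],"rotation":[0,0,0],"claw":0}
    - {"offset":[0,0,0.79],"rotation":[0,0,0],"claw":0}
    - {"offset":[0,0,0.8],"rotation":[0,0,0],"claw":0}
    - {"offset":[0,0,0.8],"rotation":[0,0,0],"claw":0}
    - {"offset":[0,0,0.8],"rotation":[0,0,0],"claw":0}

```text
clock: 10.63
tcp_pos: [0.425, -0.1783, 0.104]
orientation: [3.081, -0.612, 0.001]
contact_force: [1.2, 0.3, 0.2]
grip_width: 0.0269
gripper_force: 71.3
```

```bash
python3 -c "
from q import *
look('b',.071)
I=cv2.imread('pics/scene_b.png')[100:240,180:320];cv2.imwrite('pics/s4.png',cv2.resize(I,None,fx=4,fy=4,interpolation=2))"
```

```text
10.6333 [ 0.42504328 -0.17830946  0.10403653] [ 3.08129910e+00 -6.12140785e-01  8.41131193e-04] [1.2105766  0.3494284  0.15175652] 71.25729560852051
top slab 12 med [ 0.4032 -0.1535  0.0727] z [0.0689 0.0774] rect [ 405.5 -153.7] [ 5.7 19. ] 68.8 pca 166.6
top pad 22 med [ 0.4089 -0.1516  0.0329] z [0.0254 0.0424] rect [ 409.6 -151.4] [ 9.8 30.1] 82.6 pca 165.8
top blue 0
top plinth 176 med [ 0.4106 -0.1479  0.0309] z [0.0241 0.0392] rect [ 437. -148.] [ 37.2 115.2] 86.6 pca 168.6
scene slab 181 med [ 0.4267 -0.1708  0.0702] z [0.0627 0.0736] rect [ 427.5 -173.6] [39.9 71.6] 63.9 pca 157.9
scene pad 297 med [ 0.4293 -0.1732  0.0299] z [0.0262 0.0334] rect [ 422.2 -178.3] [56.9 83.4] 65.8 pca 154.4
scene blue 18 med [ 0.4315 -0.1822  0.1375] z [0.135  0.1505] rect [ 431. -181.] [27.6 15.7] 21.9 pca -136.0
scene plinth 701 med [ 0.4432 -0.1687  0.0287] z [0.0213 0.0327] rect [ 432.4 -177.5] [ 80.9 113.5] 68.5 pca 146.2
```

View pics/s4.png

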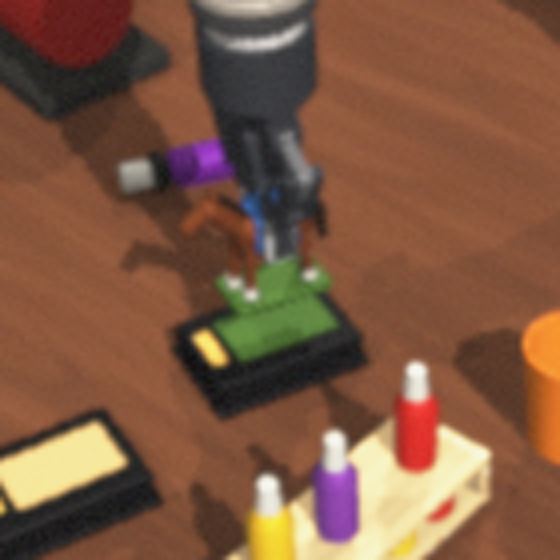

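The slab hovers level above the pad, with the head at (190,220) on the brass-plate side (210,345). I lower the last 20 mm slowly.

drive_tool:
  rows:
    - {"offset":[0,0,0.015],"rotation":[0,0,0],"claw":0}
    - {"offset":[0,0,0.03],"rotation":[0,0,0],"claw":0}
    - {"offset":[0,0,0.045],"rotation":[0,0,0],"claw":0}
    - {"offset":[0,0,0.06],"rotation":[0,0,0],"claw":0}
    - {"offset":[0,0,0.075],"rotation":[0,0,0],"claw":0}
    - {"offset":[0,0,0.09],"rotation":[0,0,0],"claw":0}
    - {"offset":[0,0,0.105],"rotation":[0,0,0],"claw":0}
    - {"offset":[0,0,0.115],"rotation":[0,0,0],"claw":0}
    - {"offset":[0,0,0.125],"rotation":[0,0,0],"claw":0}
    - {"offset":[0,0,0.13],"rotation":[0,0,0],"claw":0}
    - {"offset":[0,0,0.13],"rotation":[0,0,0],"claw":0}
    - {"offset":[0,0,0.13],"rotation":[0,0,0],"claw":0}

```text
clock: 11.73
tcp_pos: [0.4249, -0.1782, 0.0843]
orientation: [3.081, -0.612, 0.0]
contact_force: [0.2, -1.0, -1.1]
grip_width: 0.0268
gripper_force: 71.3
```

Run:
```python
from q import *
look('c',.051)
f=grab_frame("scene");fl=210/np.tan(np.radians(f["vfov"])/2);R=np.array(f["R"]);t=np.array(f["t"])
I=cv2.cvtColor(f["frame"],cv2.COLOR_RGB2BGR);s=6;x0,y0=205,140
c=cv2.resize(I[y0:y0+80,x0:x0+90],None,fx=s,fy=s,interpolation=2);d=c.copy()
yaw=np.radians(-22.4);e=np.array([np.cos(yaw),np.sin(yaw),0]);g=np.array([-e[1],e[0],0])
def box(o,L,W,z,col):
    P=np.array([np.r_[o,z]+a*L/2*e+b*W/2*g for a,b in((1,1),(1,-1),(-1,-1),(-1,1))])@R.T+t
    p=np.stack([P[:,0]/P[:,2]*fl+f["cx"]-x0+.5,P[:,1]/P[:,2]*fl+f["cy"]-y0+.5],1)*s
    cv2.polylines(d,[p.astype(int)],True,col,1)
o=get_obs();b=o["tcp_pos"][2]-.041
box([.4248,-.178],.076,.044,.032,(0,255,255))
box(o["tcp_pos"][:2],.072,.04,b+.008,(255,0,255));box(o["tcp_pos"][:2],.072,.04,b,(255,255,255))
box([.4303,-.1803],.12,.084,.03,(0,0,255))
cv2.imwrite("pics/o.png",cv2.resize(np.vstack([c[120:420],d[120:420]]),None,fx=1,fy=1))
```

```text
11.7333 [ 0.4248634  -0.17823287  0.08432342] [ 3.08136509e+00 -6.12192301e-01  1.18951793e-04] [ 0.19900885 -0.97616517 -1.12368043] 71.25704526901245
top slab 9 med [ 0.4017 -0.1523  0.053 ] z [0.041  0.0561] rect [ 408.3 -151.6] [ 3.5 24.6] 85.8 pca 172.9
top pad 14 med [ 0.4076 -0.151   0.0312] z [0.0271 0.0346] rect [ 407.8 -150.1] [ 6.  22.5] 77.6 pca 163.4
top blue 0
top plinth 166 med [ 0.4089 -0.147   0.0309] z [0.0227 0.0404] rect [ 435.3 -146.7] [ 36.5 117.9] 88.0 pca 170.0
scene slab 181 med [ 0.4261 -0.1697  0.0502] z [0.0432 0.0538] rect [ 425.  -174.8] [39.2 73. ] 65.3 pca 154.5
scene pad 172 med [ 0.4377 -0.1642  0.0301] z [0.026  0.0334] rect [ 429.5 -169.2] [51.8 87.2] 52.5 pca 147.7
scene blue 19 med [ 0.4323 -0.1798  0.1184] z [0.1152 0.1281] rect [ 431.4 -180.2] [31.4 17.5] 23.3 pca 47.7
scene plinth 562 med [ 0.4524 -0.1631  0.0285] z [0.0211 0.0328] rect [ 432.9 -177.4] [ 80.7 115.9] 66.6 pca 140.7
```

View pics/o.png

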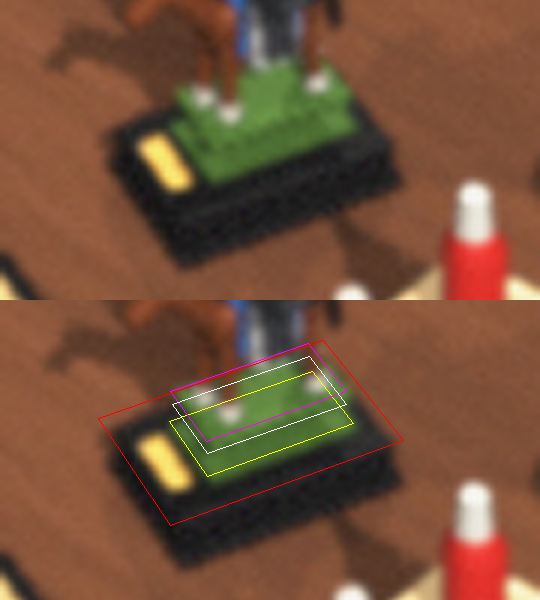

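The overlay shows slab and pad outlines both off their predictions by the same ~1 pixel of calibration shift. So the slab is centred and parallel over the pad to within about 2 mm, with about 11 mm of air.

```bash
python3 -c "
from bench import hand_in
print(hand_in())"
```

```text
the job is handed in; nothing more can be done
None
```

The job is handed in with the horse held upright and still over the green pad, head to the brass plate, about 11 mm of air underneath and centred to about 2 mm by my measurements; the hand-in gave no verdict.

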